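# Start a coin-laundry washer on the blue course

### The job

Get the washing machine going: push the dark grey detergent lid shut, then press the blue course key, and then the round green start key. Use light pushes of the fingertips, press no other key, leave the things on top of the machine where they stand, and finish with the hand clear.

Things in the scene. Friction and masses are not known exactly. Their poses are not given: they have to be found in the camera images.
- washer: The white washing machine, 600 mm wide, fixed, turned up to 0.12 rad. Origin under the middle of its control panel at z = 0; x runs level from the user's side to the back, y left, z up. The panel is 200 mm deep, its middle 75 mm above the origin, sloping 12 degrees down towards the user (normal -0.208, 0, 0.978). Behind it, from x = 98 mm, is the level deck, 96 mm up. All keys stand in one row at x = -44 mm.
- lid (a joint): Opening angle of the dark grey detergent lid in rad: 0 = shut flat on the panel (a stop), larger = further open; it starts between 0.5 and 0.9. The hinge is stiff (about 0.12 N m), so that the lid stays where it is left; a push of a few newtons on its outer face closes it.
- lid_hinge (a point): Middle of the lid's hinge line, on its outer face. The lid is a dark grey plate 6 mm thick, 116 mm from hinge to free edge and 132 mm wide, at the right end of the panel. The hinge runs along the washer's y at the lid's far (back) edge; the free edge faces the user and rises as the lid opens.
- lid_edge (a point): Middle of the lid's free edge, on its outer face, which looks up when the lid is shut and up and backward when it stands open.
- red_key_top (a point): Centre of the top face of the red course key: a square red cap, 30 x 30 mm, in a white frame, 9 mm proud of the panel. The four square course keys (red, orange, yellow, blue) stand 50 mm apart in a row, in a different order each time. Its axes are the washer's, tilted with the panel (z out of the panel).
- red_key (a joint): How far the red course key is pressed into the panel, in m: 0 = up, 0.005 = fully down. It registers past 0.003 and springs back by itself; it takes about 1.6 N to start it, 4 N at the point where it registers and 5.6 N fully down.
- orange_key_top (a point): Centre of the top face of the orange course key: a square orange cap, 30 x 30 mm, in a white frame, 9 mm proud of the panel. The four square course keys (red, orange, yellow, blue) stand 50 mm apart in a row, in a different order each time. Its axes are the washer's, tilted with the panel (z out of the panel).
- orange_key (a joint): How far the orange course key is pressed into the panel, in m: 0 = up, 0.005 = fully down. It registers past 0.003 and springs back by itself; it takes about 1.6 N to start it, 4 N at the point where it registers and 5.6 N fully down.
- yellow_key_top (a point): Centre of the top face of the yellow course key: a square yellow cap, 30 x 30 mm, in a white frame, 9 mm proud of the panel. The four square course keys (red, orange, yellow, blue) stand 50 mm apart in a row, in a different order each time. Its axes are the washer's, tilted with the panel (z out of the panel).
- yellow_key (a joint): How far the yellow course key is pressed into the panel, in m: 0 = up, 0.005 = fully down. It registers past 0.003 and springs back by itself; it takes about 1.6 N to start it, 4 N at the point where it registers and 5.6 N fully down.
- blue_key_top (a point): Centre of the top face of the blue course key: a square blue cap, 30 x 30 mm, in a white frame, 9 mm proud of the panel. The four square course keys (red, orange, yellow, blue) stand 50 mm apart in a row, in a different order each time. Its axes are the washer's, tilted with the panel (z out of the panel).
- blue_key (a joint): How far the blue course key is pressed into the panel, in m: 0 = up, 0.005 = fully down. It registers past 0.003 and springs back by itself; it takes about 1.6 N to start it, 4 N at the point where it registers and 5.6 N fully down.
- start_key_top (a point): Centre of the top face of the start key: a round green cap 34 mm across in a grey ring, 9 mm proud of the panel, at the left end of the row, 75 mm from the nearest course key. Its axes are the washer's, tilted with the panel (z out of the panel).
- start_key (a joint): How far the green start key is pressed, in m: 0 = up, 0.005 = fully down. Registers past 0.003, with the same spring as the course keys.
- stop_key_top (a point): Centre of the top face of the stop key: a round grey cap 34 mm across in a grey ring, 9 mm proud of the panel, to the right of the course keys, 65 mm from the nearest one.
- stop_key (a joint): How far the grey stop key is pressed, in m: 0 = up, 0.005 = fully down. Same spring as the others.
- detergent: White detergent bottle with a blue cap, 68 mm across, 170 mm tall, standing loose on the deck behind the panel. Origin at the centre of its underside, z up.
- dosing_cup: Small open pale-blue dosing cup, 56 mm across, 50 mm tall, standing loose on the deck. Origin at the centre of its underside, z up.
- brush: Stain brush with a red handle, 180 mm long, lying loose on the deck roughly along the washer's y. Origin at its underside near the middle, x along the brush.
- blue_key_base: The fixed frame of the blue key, flush on the panel; origin at its centre on the panel surface, z out of the panel.
- start_key_base: The fixed frame of the start key, flush on the panel; origin at its centre on the panel surface, z out of the panel.

How it is judged:
By the outcome, as a careful person would: the job done as asked, in the order asked, and still so for the second after the job is handed in, with the robot touching nothing.
It also fails if it takes over 48 s, if anything falls off the work surface, if the arm or the gripper's body presses on something with over 40 N, if the wrist force passes 120 N, or if a joint passes its speed limit or range.

### The arm

A 6-joint arm with a two-finger parallel gripper is mounted at the origin on the work surface. World frame = base frame: x ahead of the robot, y to its left, z up, the work surface at z = 0. Lengths are in m, angles in rad, forces in N, time in s.
With the tool pointing down it reaches from about 0.275 to 0.875 m from the base axis. Payload 12.5 kg.
Tool frame: the origin (TCP) lies on the centre line of the jaws, within the pads' length; the fingertips stand r.finger_overhang ahead of it and the grasp point (between the pads) lies 3 mm ahead of it (r.finger_overhang is the distance from the TCP to the fingertips, in m); z points along the fingers, y is the line along which they close (so a half turn about z gives the same grasp; the last joint's range is limited). The gripper opens to 85 mm and grips with 20 to 120 N. Pads are 22 mm wide; open, the fingers measure 114 mm over their backs; the gripper's body (76 mm by 85 mm) begins 54 mm behind the grasp point. The pads swing forward as they close: fully open they stand 13 mm farther back than shut.
Start: joints at [1.083, 0.351, 1.652, -0, 1.139, -0.085], TCP at [0.216, 0.506, 0.253] pointing down, gripper open.
Joint ranges: [-2.75, 2.75], [-0.79, 2.1], [0.01, 2.65], [-1.57, 4.71], [0.07, 3.14], [-2.87, 2.87]. Speed limits (rad/s): [2.22, 2.22, 2.79, 3.14, 3.14, 3.14].

### API

Orientations are given as a unit quaternion [x, y, z, w].
In Python, from cell import r, optics gives the robot as it stands. The module is installed in compiled form; this text tells all that it offers. Calls block until the motion is done:
- r.move_to(position, orientation): joint-space move of the TCP to a pose.
- r.move_linear(position, rot=None, vel=0.15): straight line of the TCP; rot=None keeps the orientation; vel is the mean speed in m/s.
- r.set_joints(angles): joint-space move.
- r.set_gripper(opening, squeeze=None): opening from 0.0 (shut) to 1.0 (fully open); squeeze is the grip in N (None keeps the last); returns when the fingers have stopped.
- r.sleep(seconds).
- r.inverse_kinematics(position, orientation): joint angles nearest the present ones, or None.
- optics.get_image(name): name is "side" or "top" or "wrist"; returns a dict with "pixels" (400x640x3 uint8, red, green, blue), "depth" (400x640 float32, m along the optical axis (not along the pixel's ray), 0 where there is no reading), "fx", "fy", "cx", "cy" (pixels), "camera_from_world" (4x4, takes a point from world to camera coordinates); the wrist camera has in their place "mount" (4x4, takes a point from camera to tool coordinates, whose origin is the TCP and whose axes are the flange's). Camera axes: x right, y down, z forward; pixel columns grow to the right and rows downward; lengths in m; the calibration is good to about 2 mm. A picture is of the moment at which its call begins: read the wrist's pose just before it.
A pose or a line that the arm cannot do raises r.PlanningError and nothing moves.
- r.hand_in(): hands the job in; it is judged then, once.
Readings, each from a call of its own:
- r.current_t(): time.
- r.current_q(): joint angles.
- r.current_qvel(): joint speeds.
- r.current_effort(): joint torques, N m.
- r.current_tool_pos(): TCP position.
- r.current_ee_rot(): TCP orientation.
- r.current_contact_force(): force on the tool from outside, world axes, zero at the start.
- r.current_torque(): the same for the moment, N m.
- r.current_opening(): opening from 0.0 (shut) to 1.0 (fully open).
- r.current_finger_force(): force on a finger pad.
Only numpy, scipy, OpenCV 4.12 (cv2) and the standard library are available. Lean on these libraries where they do the work, as an engineer would, in place of code of your own. Each camera call takes 0.05 s, during which the arm holds its last target. There are 200 camera calls.

## Working session

There is one attempt and no reset: what is moved stays moved. The work goes in short steps, each a Python script; the robot and the scene stay as the last script left them, time stands still between calls to the robot, and variables do not carry over. Pictures are saved under pics/ and viewed, at most 10 in all, crops included, and the job is handed in when it is done.

```bash
mkdir -p pics; python3 - <<'E'
from cell import r, optics
import numpy as np, cv2
for n in ["top","side"]:
    d=optics.get_image(n); np.savez(f"{n}.npz",**d)
    cv2.imwrite(f"pics/{n}0.png",d["pixels"][:,:,::-1])
    print(n,d["fx"],d["cx"],d["cy"],np.round(np.linalg.inv(d["camera_from_world"]),3).tolist(),(d["depth"]>0).mean())
print(r.finger_overhang,r.current_ee_rot(),r.current_t())
E
```

```text
top 447.90043392956335 321.081631973338 200.48932528130518 [[0.012, -0.998, 0.057, 0.54], [-1.0, -0.013, -0.007, 0.033], [0.007, -0.056, -0.998, 0.895], [0.0, 0.0, 0.0, 1.0]] 0.99600390625
side 504.3015772521455 325.63916471348745 206.19154551742676 [[-0.983, -0.111, 0.145, 0.453], [-0.182, 0.664, -0.726, 0.76], [-0.016, -0.74, -0.673, 0.763], [0.0, 0.0, 0.0, 1.0]] 0.99606640625
0.022 [ 2.00049820e-01  9.79785583e-01 -5.04781630e-04 -1.62003365e-04] 0.1
```

View pics/top0.png

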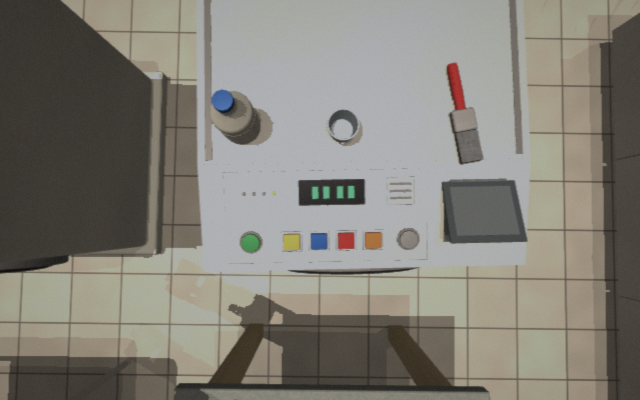

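View pics/side0.png

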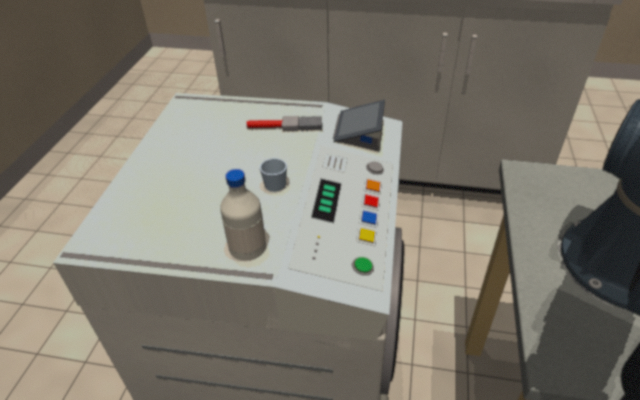

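The top view shows green at (250,243), yellow at (291,242), blue at (319,241), red at (346,241), orange at (373,241), stop at (409,239) and the open lid around (484,211). The side view agrees. The bottle, cup and brush stand behind the panel.

```bash
cat > h.py <<'E'
import numpy as np, cv2
def pt(d,u,v,z=None):
    T=np.linalg.inv(d["camera_from_world"]); c=np.array([(u-d["cx"])/d["fx"],(v-d["cy"])/d["fy"],1.])
    D=d["depth"]; p=D[int(round(v))-2:int(round(v))+3,int(round(u))-2:int(round(u))+3]
    if z is None: return T[:3,:3]@(c*np.median(p[p>0]))+T[:3,3]
    ray=T[:3,:3]@c; return T[:3,3]+ray*(z-T[2,3])/ray[2]
RNG={"green":((50,75),120),"yellow":((24,34),150),"blue":((105,125),150),"orange":((8,17),150)}
def blobs(img,c,minA=40):
    hsv=cv2.cvtColor(img,cv2.COLOR_RGB2HSV); (a,b),s=RNG[c]
    m=cv2.inRange(hsv,(a,s,60),(b,255,255)); n,_,st,ce=cv2.connectedComponentsWithStats(m)
    return [(int(st[i,4]),ce[i]) for i in range(1,n) if st[i,4]>minA]
E
python3 - <<'E'
from h import *
np.set_printoptions(precision=4,suppress=True)
ds={n:dict(np.load(n+".npz")) for n in ("top","side")}
for n,d in ds.items():
    for c in RNG:
        for A,ce in blobs(d["pixels"],c): print(n,c,A,ce,pt(d,*ce))
# deck, panel, lid from top
d=ds["top"]
for nm,u,v in [("deck",400,100),("panel front",460,255),("panel L",230,255),("panel back",430,170),("stop",409,239),("bottle",222,100),("cup rim",343,110)]: print(nm,pt(d,u,v))
g=d["pixels"].astype(int); m=((g.max(2)<85)).astype(np.uint8); m[:165]=0;m[260:]=0;m[:,:435]=0;m[:,535:]=0
n,l,st,ce=cv2.connectedComponentsWithStats(m); i=1+np.argmax(st[1:,4])
c=max(cv2.findContours((l==i).astype(np.uint8),0,1)[0],key=cv2.contourArea)
q=cv2.approxPolyDP(cv2.convexHull(c),6,True)[:,0]; print("lid",q.tolist())
ctr=q.mean(0)
for p in q: print(p,pt(d,*(p+(ctr-p)*.1)))
ys,xs=np.where(cv2.erode((l==i).astype(np.uint8),np.ones((7,7))))
P=np.array([pt(d,x,y) for x,y in zip(xs[::7],ys[::7])]);C=P.mean(0);nn=np.linalg.svd(P-C)[2][2];print("lid n",nn*np.sign(nn[2]),C)
E
```

```text
top green 139 [250.6115 244.6475] [0.5044 0.1554 0.0744]
top blue 50 [221.1   93.54] [0.7265 0.1734 0.2664]
top blue 202 [318.4109 240.7228] [0.513  0.0319 0.0749]
top orange 219 [372.8995 239.8721] [ 0.5158 -0.0677  0.0748]
side green 186 [362.9785 264.4516] [0.5075 0.1576 0.0728]
side yellow 147 [366.6259 234.8844] [0.5101 0.083  0.0734]
side blue 43 [365.8605 138.8605] [ 0.5559 -0.2834  0.0393]
side blue 228 [235.1579 177.4605] [0.7142 0.1786 0.264 ]
side blue 115 [368.8783 217.0783] [0.5117 0.0336 0.0739]
side orange 105 [372.7714 184.9429] [ 0.5155 -0.0672  0.0732]
deck [ 0.7698 -0.1128  0.096 ]
panel front [ 0.4892 -0.232   0.0594]
panel L [0.4843 0.1949 0.0619]
panel back [ 0.6433 -0.168   0.0925]
stop [ 0.5182 -0.1338  0.0749]
bottle [0.7172 0.1719 0.2662]
cup rim [ 0.7373 -0.007   0.1442]
lid [[513, 181], [526, 240], [445, 239], [442, 183]]
[513 181] [ 0.6195 -0.3106  0.0965]
[526 240] [ 0.5253 -0.3151  0.1303]
[445 239] [ 0.5236 -0.2162  0.0414]
[442 183] [ 0.6146 -0.1953  0.0975]
lid n [ 0.6158 -0.1916  0.7642] [ 0.5472 -0.2094  0.1173]
```

```bash
cat >> h.py <<'E'
from scipy.spatial.transform import Rotation as R
from cell import r, optics
YAW=0.038
def rot(tilt):  # tool z = -(normal tilted), tool y along -washer y
    z=np.array([np.sin(tilt),0,-np.cos(tilt)]); y=np.array([0,-1.,0]); x=np.cross(y,z)
    return (R.from_euler("z",YAW)*R.from_matrix(np.c_[x,y,z]))
def tcp(tip,q): return np.asarray(tip)-q.as_matrix()[:,2]*r.finger_overhang
def push(q,start,depth,fmax,step=.002,vel=.03):
    """advance along tool z from tip 'start' until force along the tool exceeds fmax or depth is reached"""
    a=q.as_matrix()[:,2]; f0=np.array(r.current_contact_force())@a; s=0; log=[]
    while s<depth:
        s+=step; r.move_linear(tcp(start+a*s,q),vel=vel)
        f=f0-np.array(r.current_contact_force())@a; log.append((round(s,4),round(f,2)))
        if f>fmax: break
    return log
def snap(n,f):
    d=optics.get_image(n); np.savez(f+".npz",**d); cv2.imwrite(f"pics/{f}.png",d["pixels"][:,:,::-1]); return d
E
python3 - <<'E'
from h import *
d=dict(np.load("top.npz")); h=pt(d,477.5,182,.1); print("hinge",h)
q=rot(0); s=np.array([h[0]-.075,h[1]-.003,.20])
r.set_gripper(0.0,20)
print(r.current_t())
r.move_to(tcp(s+[0,0,.06],q),q.as_quat()); r.move_linear(tcp(s,q),vel=.15)
print(r.current_t(),r.current_contact_force())
l=push(q,s,.125,7); print(l[::4],l[-4:],r.current_t(),r.current_tool_pos())
r.move_linear(tcp(s,q),vel=.2); print(r.current_t()); snap("side","side1")
E
```

```text
hinge [ 0.62191948 -0.25111776  0.1       ]
0.8667
4.3333 [ 0.0158147  -0.18197494 -0.24038958]
[(0.002, np.float64(-0.37)), (0.01, np.float64(0.74)), (0.018, np.float64(0.08)), (0.026, np.float64(0.22)), (0.034, np.float64(-0.3)), (0.042, np.float64(-0.3)), (0.05, np.float64(0.6)), (0.058, np.float64(0.19)), (0.066, np.float64(0.18)), (0.074, np.float64(-0.25)), (0.082, np.float64(0.53)), (0.09, np.float64(-0.53)), (0.098, np.float64(-0.29)), (0.106, np.float64(0.33)), (0.114, np.float64(0.66)), (0.122, np.float64(4.57))] [(0.118, np.float64(0.08)), (0.12, np.float64(0.17)), (0.122, np.float64(4.57)), (0.124, np.float64(20.56))] 19.8333 [ 0.54727791 -0.25426686  0.09984207]
20.6
```

View pics/side1.png

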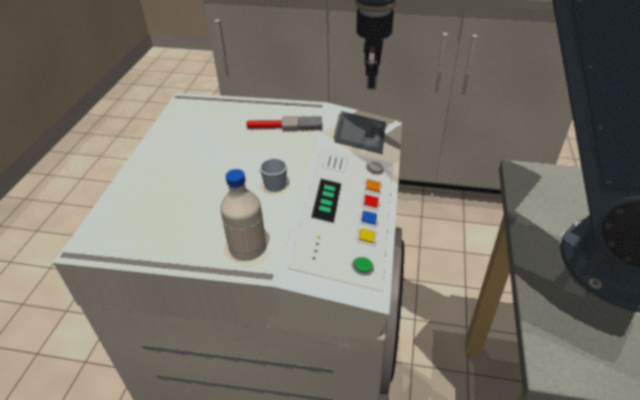

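The lid now looks flat in the side view around (360,130). I'll check its plane against the panel using depth.

```bash
python3 - <<'E'
from h import *
np.set_printoptions(precision=4,suppress=True)
d=dict(np.load("side1.npz"))
def plane(us,vs):
    P=np.array([pt(d,u,v) for u in us for v in vs]);C=P.mean(0);n=np.linalg.svd(P-C)[2][2];n*=np.sign(n[2])
    n=R.from_euler("z",-YAW).apply(n);print(n,np.arctan2(-n[0],n[2]),C)
plane(range(346,376,3),range(121,146,3)); plane(range(340,362,3),range(225,262,3))
for p in [(340,130),(360,120),(380,147),(383,128),(360,130)]: print(p,pt(d,*p))
E
```

```text
[-0.2087  0.0123  0.9779] 0.2103017999909114 [ 0.568  -0.2458  0.081 ]
[-0.1253 -0.0013  0.9921] 0.1256413513320352 [0.5376 0.1074 0.0722]
(340, 130) [ 0.6139 -0.2367  0.0903]
(360, 120) [ 0.5739 -0.2974  0.0838]
(380, 147) [ 0.5149 -0.2128  0.0691]
(383, 128) [ 0.5159 -0.2928  0.0695]
(360, 130) [ 0.5683 -0.2562  0.0823]
```

```bash
python3 - <<'E'
from h import *
q=rot(np.radians(12)); a=q.as_matrix()[:,2]
for k,p in [("blue",[.5125,.0328,.0744]),("start",[.5075,.1573,.0744])]:
    p=np.array(p); up=p-a*.05; s=p-a*.003
    if k=="blue": r.move_to(tcp(p-a*.12,q),q.as_quat())
    r.move_linear(tcp(up,q),vel=.15); r.sleep(.1)
    f0=None
    r.move_linear(tcp(p-a*.008,q),vel=.12); 
    l=push(q,p-a*.004,.014,5.0,step=.0008)
    print(k,[(float(x),float(y)) for x,y in l],r.current_t()); r.move_linear(tcp(up,q),vel=.15)
    if l[-1][1]<5: print("no contact"); break
print(r.current_t())
E
```

```text
blue [(0.0008, -0.22), (0.0016, -0.19), (0.0024, 0.38), (0.0032, -0.81), (0.004, 1.92), (0.0048, 1.26), (0.0056, 2.07), (0.0064, 3.37), (0.0072, 3.46), (0.008, 5.23)] 25.55
start [(0.0008, -0.34), (0.0016, -0.12), (0.0024, 0.21), (0.0032, 0.09), (0.004, 2.0), (0.0048, 2.98), (0.0056, 3.77), (0.0064, 2.57), (0.0072, 3.97), (0.008, 5.26)] 30.2
30.7083
```

Both keys show a force rise that matches about 4.3 mm of travel, which is past the 3 mm registering point. I'll retreat and take one look.

```bash
python3 - <<'E'
from h import *
q=rot(np.radians(12)); a=q.as_matrix()[:,2]
r.move_linear(tcp(np.array([.5075,.1573,.0744])-a*.16,q),vel=.15); r.move_to([.216,.506,.253],r.current_ee_rot()) if 0 else r.set_joints([1.083,.351,1.652,0,1.139,-.085])
snap("top","top2"); print(r.current_t(),r.current_contact_force())
E
```

```text
33.3 [-0.33229623  0.96301715  0.24690688]
```

View pics/top2.png

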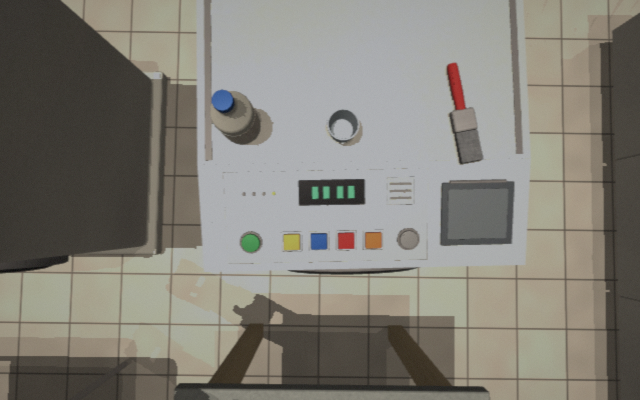

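The lid is shut at (477,213), the bottle, cup and brush haven't moved, and the hand is clear.

```bash
python3 -c "
from cell import r
print(r.hand_in())"
```

```text
the job is handed in; nothing more can be done
None
```

I handed the job in at about 33 s: the lid is shut, the blue and then the green key each went down about 4.3 mm by the force readings (3 mm registers), nothing on the deck moved and the hand is clear; the lid push peaked at about 20 N as the lid met its stop, more than the light push intended.

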